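Shim the rocking corner basket

ROBOT

A 6-joint arm with a two-finger parallel gripper is mounted at the origin on the work surface. World frame = base frame: x ahead of the robot, y to its left, z up, the work surface at z = 0. Lengths are in m, angles in rad, forces in N, time in s.
With the tool pointing down it reaches from about 0.225 to 0.875 m from the base axis. Payload 3.4 kg.
Tool frame: the origin (TCP) lies midway between the tips of the shut fingers; the grasp point (between the pads) lies 19 mm behind it (manip.pinch_z is the distance from the TCP to the grasp point, in m); z points along the fingers, y is the line along which they close (so a half turn about z gives the same grasp; the last joint's range is limited). The gripper opens to 85 mm and grips with 20 to 120 N. Pads are 22 mm wide; open, the fingers measure 114 mm over their backs; the gripper's body (76 mm by 85 mm) begins 54 mm behind the grasp point. The pads swing forward as they close: fully open they stand 13 mm farther back than shut.
Start: joints at [1.035, 0.276, 1.505, -0, 1.361, -0.121], TCP at [0.232, 0.526, 0.231] pointing down, gripper open.
Joint ranges: [-2.89, 2.89], [-0.75, 2.08], [0.22, 2.7], [-1.18, 4.32], [0.11, 2.71], [-2.7, 2.7]. Speed limits (rad/s): [2.57, 2.57, 3.14, 3.14, 3.14, 3.14].

INTERFACE

Orientations are given as a unit quaternion [w, x, y, z].
In Python, from rig import manip gives the robot as it stands.
- The arm moves only by the tool carry_out, never from a script. Its arguments are lists of equal length, an entry for each row: "delta_pos": the shift along the tool's x, y, z scaled (see below), a list of three; "turn": the turn, a rotation vector about the tool's x, y, z scaled (see below), a list of three; "claw": the closure, from -1 (fully open) to 1 (shut). A call has 1 to 12 rows; each row is the pose to reach, as a shift and turn from the pose commanded when the call began, along the tool's axes at that moment; what a row does not reach only later rows make up. The controller multiplies each number of a shift by 400 mm and each number of a turn by 30 degrees. A row lasts 1/10 s, in which the tool goes at most 50 mm and 8.59 degrees, less where a joint would pass 70% of its speed; a pose out of reach is approached as far as the arm can. A call with a number of a shift or a turn outside -1 to 1 is refused whole. A call with a gripper value outside its range is refused whole. The fingers move at their own pace and stop on an object; "force" is the grip in N (left out, the last holds). Time passes only in rows, so rows that repeat a pose let the fingers close. It gives the time, the measured TCP pose, the force, the opening and the grip force at its end, in the units of the state.
- manip.get_state(): the state, without advancing time (a new reading comes with each control period).
- manip.get_image(name): name is "scene" or "side" or "wrist"; returns a dict with "image" (384x512x3 uint8, red, green, blue), "z_map" (384x512 float32, m along the optical axis (not along the pixel's ray), 0 where there is no reading), "fx", "fy", "cx", "cy" (pixels), "world_to_cam" (4x4, takes a point from world to camera coordinates). Camera axes: x right, y down, z forward; pixel columns grow to the right and rows downward; lengths in m; the calibration is good to about 2 mm. A picture is of the moment at which its call begins.
- manip.sign_off(): hands the job in; it is judged then, once.
Trained networks look in the newest picture that a camera, given by its name, has taken for a name from the list of things; names that differ only in an ending like _2 or _b are one class to them, and where a whole thing is asked for, a point or a joint stands for the part that bears it (a point fixed in the world has none). Each returns a list of dicts, best first, with "score" (0 to 1); they miss things now and then, are a little off and sometimes report something else, mostly with a low value. They report only what shows in the picture. A call takes as long as a camera call.
- manip.spot_in(camera, query): "point" ([x, y, z] in m, in world coordinates, good to about 4 mm: the middle of the surface that is visible of it).
- manip.place_of(camera, query): "point" ([x, y, z] in m, in world coordinates, good to about 4 mm: a listed point, or the origin of a listed thing).
The state is a dict: "clock": time; "qpos": joint angles; "qd": joint speeds; "effort": joint torques, N m; "position": TCP position; "ee_rot": TCP orientation; "contact_force": force on the tool from outside, world axes, zero at the start; "moment": the same for the moment, N m; "width": finger opening in m; "gripper_force": force on a finger pad.
Only numpy, scipy, OpenCV 4.12 (cv2) and the standard library are available. Lean on these libraries where they do the work, as an engineer would, in place of code of your own. Each camera call takes 0.05 s, during which the arm holds its last target. There are 200 camera calls.

TASK

The stainless corner basket rocks because the foot under its black corner plate has lost its rubber cap. Slide the two plastic shims under that foot one after the other, one lying flat on the other, so that the whole foot stands over both; then press down firmly for a moment on the black corner plate from above to check that it no longer rocks, and let go. Leave the tumbler, pill box, comb and soap saucer where they are.

Things in the scene. Friction and masses are not known exactly. Their poses are not given: they have to be found in the camera images.
- basket (a joint): rocking angle of the basket, rad: 0 = at rest on its three capped feet; grows as the corner with the short foot tips down, to 0.2 when that foot would reach the bench. It rocks about the level line through its left and right feet; about 2 N on the corner plate tips it, and unloaded it falls back to 0. The basket cannot slide or lift
- basket_floor (a point): centre of the basket's floor, top face, 44 mm above the bench; axes as short_foot. The basket is a square of stainless wire, 155 mm sides, set corner-on to the robot, rim top 87 mm above the bench, feet under its four corners 110 mm from the centre, two sheet-metal back panels on the far sides
- short_foot (a point): centre of the underside of the foot without a cap: steel disc, 20 mm diameter, on a 10 mm leg at the basket corner nearest the robot, 22 mm above the bench at rest (two shims fill 20 mm). Its x axis is level and points to the basket's centre, so a shim slid along +x goes straight under; y to the left, z up. The nearest other feet are 155 mm away
- corner_plate (a point): centre of the top face of the black plastic corner plate (50 x 50 x 6 mm), straight above the short foot, 90 mm above the bench; axes as short_foot. Press here from above
- orange_shim: loose orange plastic shim, a flat bar 140 long (its x) x 40 wide (its y) x 10 thick (z), both ends half-round (radius 5), 40 to 80 g, lying flat on the bench. Origin at the centre of its underside. Both ends are alike, and the two shims differ only in colour
- green_shim: loose green plastic shim, a flat bar 140 long (its x) x 40 wide (its y) x 10 thick (z), both ends half-round (radius 5), 40 to 80 g, lying flat on the bench. Origin at the centre of its underside. Both ends are alike, and the two shims differ only in colour
- tumbler: bystander: empty glass tumbler, 72 mm across, 100 mm tall, standing on the bench; origin at the centre of its base
- pill_box: bystander: round blue pill box with white twist cap, 64 mm across, 70 mm tall, standing on the bench; origin at the centre of its base
- comb: bystander: red plastic comb 170 (its x) x 32 x 5 mm lying flat on the bench to the left of the shims; origin at the centre of its underside
- saucer: bystander: white ceramic soap saucer, 84 mm across, 18 mm tall, standing loose on the basket's floor; origin at the centre of its base

How it is judged:
On the way, in this order (a step that is already met when the one before it is completed fails the run):
1. one shim lies flat under the short foot (((x of short_foot in the frame of orange_shim between -0.055 and 0.055 m and y of short_foot in the frame of orange_shim between -0.014 and 0.014 m and height (world z) of orange_shim below 0.016 m and angle between orange_shim's own z axis and vertical below 0.08 rad) or (x of short_foot in the frame of green_shim between -0.055 and 0.055 m and y of short_foot in the frame of green_shim between -0.014 and 0.014 m and height (world z) of green_shim below 0.016 m and angle between green_shim's own z axis and vertical below 0.08 rad))), for 0.2 s.
2. both shims lie flat under the short foot, one on the other (x of short_foot in the frame of orange_shim between -0.055 and 0.055 m and y of short_foot in the frame of orange_shim between -0.014 and 0.014 m and height (world z) of each of orange_shim, green_shim below 0.016 m and angle between each of orange_shim, green_shim's own z axis and vertical below 0.08 rad and x of short_foot in the frame of green_shim between -0.055 and 0.055 m and y of short_foot in the frame of green_shim between -0.014 and 0.014 m), for 0.2 s.
3. the corner plate is pressed with more than 3 N and the basket tips less than 0.03 rad (all of step 2 and contact force between the fingers and basket above 3 N and distance between the grasp point and corner_plate below 0.06 m and z of the grasp point in the frame of corner_plate above 0 m and value of joint basket below 0.03 rad), for 0.2 s.
At the end, for the whole second after the job is handed in: Both shims lie flat (within 0.08 rad) and at rest, stacked under the short foot, with the foot's centre within 55 mm lengthwise and 14 mm sideways of each shim's centre; the basket stands level (joint under 0.03 rad); tumbler, pill box, comb and saucer are within 30 mm of their starts (all of step 2 and linear speed of each of orange_shim, green_shim below 0.02 m/s and value of joint basket below 0.03 rad and distance of each of tumbler, pill_box, comb, saucer from where it was at the start of the episode below 0.03 m); the robot touches nothing.
It fails at once if the glass tumbler is moved more than 30 mm or tipped (distance of tumbler from where it was at the start of the episode above 0.03 m or angle between tumbler's own z axis and vertical above 0.4 rad).
It fails at once if the pill box is moved more than 30 mm or tipped (distance of pill_box from where it was at the start of the episode above 0.03 m or angle between pill_box's own z axis and vertical above 0.4 rad).
It fails at once if the comb is moved more than 30 mm or tipped (distance of comb from where it was at the start of the episode above 0.03 m or angle between comb's own z axis and vertical above 0.4 rad).
It fails at once if the soap saucer is moved more than 30 mm or tipped (distance of saucer from where it was at the start of the episode above 0.03 m or angle between saucer's own z axis and vertical above 0.4 rad).
It also fails if it takes over 58 s, if anything falls off the work surface, if the arm or the gripper's body presses on something with over 40 N, if the wrist force passes 120 N, or if a joint passes its speed limit or range.

## Working session

There is one attempt and no reset: what is moved stays moved. The work goes in short steps, Python scripts to look and compute and a tool call to move; the robot and the scene stay as the last step left them, time stands still between calls to the robot, and variables do not carry over. Pictures are saved under pics/ and viewed, at most 10 in all, crops included, and the job is handed in when it is done.

Besides the shell and the picture viewer there is one more tool, called after ">>>" by a JSON object that holds its "method" and its "body", one argument or row to a line. carry_out: Moves the arm, as the interface text tells. Shifts and turns lie within -1 to 1; 1 stands for 400 mm of shift or 30 degrees of turn. Its arguments: {"type":"object","properties":{"delta_pos":{"type":"array","items":{"type":"array","items":{"type":"number","minimum":-1,"maximum":1}}},"turn":{"type":"array","items":{"type":"array","items":{"type":"number","minimum":-1,"maximum":1}}},"claw":{"type":"array","items":{"type":"number"}},"force":{"type":"number"}},"required":["delta_pos","turn","claw"]}

```bash
mkdir -p pics; ls; cat > h.py <<'E'
import numpy as np, cv2
from rig import manip
def look(cam,fn=None):
    d=manip.get_image(cam)
    if fn: cv2.imwrite('pics/'+fn,cv2.cvtColor(d['image'],cv2.COLOR_RGB2BGR))
    return d
def cloud(d):
    z=d['z_map'];v,u=np.mgrid[:z.shape[0],:z.shape[1]]
    p=np.stack([(u-d['cx'])/d['fx']*z,(v-d['cy'])/d['fy']*z,z,np.ones_like(z)],-1)
    return (p@np.linalg.inv(d['world_to_cam']).T)[...,:3]
def shim(d,col,zlo=0.004,zhi=0.05):
    h=cv2.cvtColor(d['image'],cv2.COLOR_RGB2HSV);P=cloud(d)
    lo,hi=((5,120,90),(22,255,255)) if col=='orange' else ((40,80,40),(85,255,255))
    m=(cv2.inRange(h,lo,hi)>0)&(d['z_map']>0)&(P[...,2]>zlo)&(P[...,2]<zhi)
    n,l,s,c=cv2.connectedComponentsWithStats(m.astype('uint8'))
    if n<2: return None
    k=1+np.argmax(s[1:,4]);q=P[l==k]; 
    zt=np.percentile(q[:,2],80); q=q[q[:,2]>zt-0.004]
    (c,wh,a)=cv2.minAreaRect((q[:,:2]*1000).astype('float32'))
    if wh[0]<wh[1]: a+=90; wh=wh[::-1]
    return np.round(c,1),np.round(wh,1),round((a+90)%180-90,1),round(zt*1000,1),len(q)
E
python3 - <<'E'
from h import *
for c in ('scene','side'):
    d=look(c,c+'0.png')
    for k in('orange','green'): print(c,k,shim(d,k))
    for q in ('short_foot','corner_plate','basket_floor','orange_shim','green_shim','tumbler','pill_box','comb','saucer'):
        print(c,q,[(np.round(r['point'],3).tolist(),round(r['score'],2)) for r in manip.place_of(c,q)[:2]])
s=manip.get_state();print(s, manip.pinch_z)
E
```

```text
pics
scene orange (array([ 430.2, -200.7]), array([139.8,  41.3]), 19.8, np.float64(10.6), 443)
scene green (array([491.4, 216.2]), array([139. ,  37.8]), -34.1, np.float64(10.4), 316)
scene short_foot [([0.561, -0.016, 0.023], 0.59)]
scene corner_plate [([0.56, -0.015, 0.095], 0.7)]
scene basket_floor [([0.665, 0.016, 0.048], 0.69)]
scene orange_shim [([0.427, -0.201, 0.007], 0.67)]
scene green_shim []
scene tumbler [([0.69, -0.383, 0.002], 0.71)]
scene pill_box [([0.68, 0.372, 0.0], 0.98)]
scene comb [([0.481, 0.399, 0.002], 0.56)]
scene saucer [([0.676, 0.037, 0.045], 0.96)]
side orange (array([ 425.6, -202.1]), array([138.7,  41.1]), 19.2, np.float64(9.9), 954)
side green (array([484.3, 216.1]), array([134.6,  45.2]), -33.5, np.float64(9.2), 367)
side short_foot [([0.559, -0.013, 0.023], 0.97), ([0.675, 0.369, 0.002], 0.45)]
side corner_plate [([0.559, -0.01, 0.092], 0.94)]
side basket_floor [([0.666, 0.011, 0.048], 0.81)]
side orange_shim [([0.426, -0.2, -0.0], 0.86)]
side green_shim [([0.489, 0.217, 0.003], 0.89), ([0.678, 0.37, -0.001], 0.2)]
side tumbler [([0.668, 0.012, 0.04
[... 163 characters left out ...]
7], 0.9)]
{'clock': 1.0, 'qpos': array([ 1.03500100e+00,  2.75869565e-01,  1.50489821e+00, -1.94127807e-05,
        1.36073675e+00, -1.20995113e-01]), 'qd': array([-0.0003263 , -0.00066196,  0.00248087, -0.00022118,  0.0009698 ,
       -0.00027064]), 'effort': array([ 2.98941341e-04, -4.16669476e+01, -2.46101153e+01, -6.84585871e-05,
       -1.51511750e-05,  2.37563006e-05]), 'position': array([0.23174642, 0.52624883, 0.2313461 ]), 'ee_rot': array([2.31968664e-05, 2.05914440e-01, 9.78569998e-01, 3.86455512e-05]), 'contact_force': array([-0.19514146, -0.15975904,  0.00098319]), 'moment': array([-0.01462482, -0.00124345, -0.02668027]), 'gripper_force': 0.0, 'width': 0.08547778231786383} 0.0187
```

View pics/scene0.png

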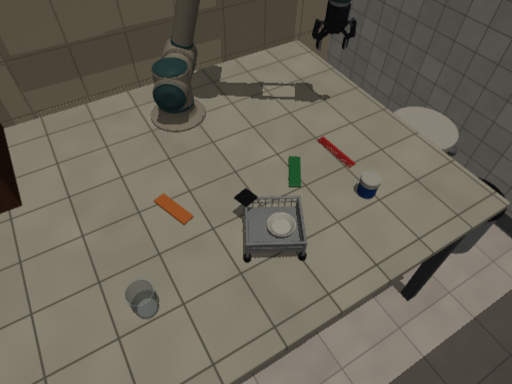

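View pics/side0.png

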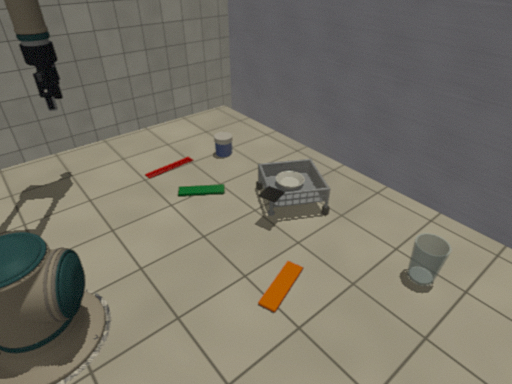

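The overview shows the basket with its black plate at scene px (246,197), the orange shim at (174,208), the green one at (294,171), and the bystanders clear of both paths. I'll take green first, gripping it at its near end.

```bash
cat >> h.py <<'E'
from scipy.spatial.transform import Rotation as R
def go(x,y,z,yaw):
    "mm, tool y-axis heading deg, tool down: numbers for carry_out"
    s=manip.get_state();q=s['ee_rot'];r=R.from_quat([q[1],q[2],q[3],q[0]])
    a=np.radians(yaw);Y=[np.cos(a),np.sin(a),0];Z=[0,0,-1]
    t=R.from_matrix(np.stack([np.cross(Y,Z),Y,Z],1))
    d=r.inv().apply(np.array([x,y,z])/1000-s['position'])/0.4
    w=np.degrees((r.inv()*t).as_rotvec())/30
    print('shift',np.round(d,4).tolist(),'turn',np.round(w,3).tolist(),'clock',s['clock'])
E
python3 -c "
from h import *
go(442,247,150,56)"
```

```text
shift [-0.7624, -0.4271, 0.2034] turn [0.0, 0.0, 0.341] clock 1.0
```

>>> {"method": "carry_out", "body": {
  "delta_pos": [
    [-0.762, -0.427, 0.203],
    [-0.762, -0.427, 0.203],
    [-0.762, -0.427, 0.203],
    [-0.762, -0.427, 0.203],
    [-0.762, -0.427, 0.203],
    [-0.762, -0.427, 0.203],
    [-0.762, -0.427, 0.203],
    [-0.762, -0.427, 0.203],
    [-0.762, -0.427, 0.203],
    [-0.762, -0.427, 0.203],
    [-0.762, -0.427, 0.203],
    [-0.762, -0.427, 0.203]
  ],
  "turn": [
    [0, 0, 0.341],
    [0, 0, 0.341],
    [0, 0, 0.341],
    [0, 0, 0.341],
    [0, 0, 0.341],
    [0, 0, 0.341],
    [0, 0, 0.341],
    [0, 0, 0.341],
    [0, 0, 0.341],
    [0, 0, 0.341],
    [0, 0, 0.341],
    [0, 0, 0.341]
  ],
  "claw": [-1, -1, -1, -1, -1, -1, -1, -1, -1, -1, -1, -1]
}}

```text
clock: 2.2
position: [0.4412, 0.2484, 0.1506]
ee_rot: [0.0, 0.291, 0.957, 0.0]
contact_force: [-0.0, -0.4, 0.9]
width: 0.0855
gripper_force: 0.0
```

```bash
python3 - <<'E'
from h import *
print(manip.get_state()['position'])
d=look('wrist','w1.png');print(shim(d,'green'))
d=look('scene');print(shim(d,'green'))
print(manip.place_of('wrist','green_shim'))
E
```

```text
[0.44118373 0.24844169 0.15057031]
(array([486.1, 218.3]), array([138.7,  39.7]), -34.0, np.float64(9.7), 4526)
(array([492.1, 215.8]), array([138.2,  37.9]), -34.3, np.float64(10.5), 326)
[{'point': [0.4876, 0.2215, -0.0039], 'score': 0.97}]
```

View pics/w1.png

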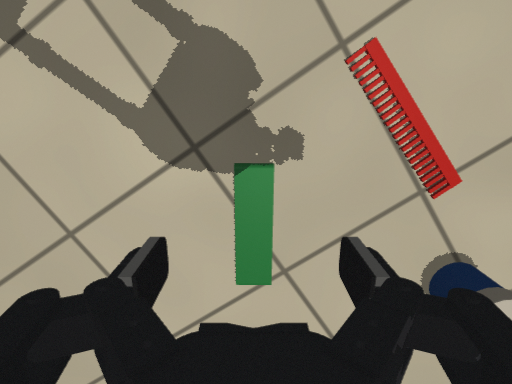

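The wrist view shows the green shim centred between the open fingers at px (254,224), with the comb and pill box well clear. Descending to grip.

>>> {"method": "carry_out", "body": {
  "delta_pos": [
    [0, 0, 0.12],
    [0, 0, 0.24],
    [0, 0, 0.34],
    [0, 0, 0.376],
    [0, 0, 0.376],
    [0, 0, 0.376],
    [0, 0, 0.376],
    [0, 0, 0.376],
    [0, 0, 0.376],
    [0, 0, 0.376],
    [0, 0, 0.376],
    [0, 0, 0.376]
  ],
  "turn": [
    [0, 0, 0],
    [0, 0, 0],
    [0, 0, 0],
    [0, 0, 0],
    [0, 0, 0],
    [0, 0, 0],
    [0, 0, 0],
    [0, 0, 0],
    [0, 0, 0],
    [0, 0, 0],
    [0, 0, 0],
    [0, 0, 0]
  ],
  "claw": [-1, -1, -1, -1, -1, 0.3, 0.3, 0.3, 0.3, 0.3, 0.3, 0.3],
  "force": 50
}}

```text
clock: 3.55
position: [0.443, 0.2477, 0.0014]
ee_rot: [0.001, 0.292, 0.956, 0.001]
contact_force: [0.1, 0.7, 5.0]
width: 0.0383
gripper_force: 50.2
```

```bash
python3 - <<'E'
from h import *
s=manip.get_state();print(s['position'],s['width'],s['gripper_force'],s['contact_force'])
d=look('side','s1.png');print(shim(d,'green'))
E
```

```text
[0.44299767 0.24766852 0.00141176] 0.03830556038432578 50.17988204956055 [0.12077633 0.706737   4.99838256]
(array([493.9, 209.5]), array([111.9,  45.5]), -31.7, np.float64(9.0), 303)
```

```bash
python3 - <<'E'
from h import *
for c in ('scene','side'):
    d=look(c); P=cloud(d); im=d['image'].max(-1)
    m=(im<60)&(abs(P[...,2]-0.09)<0.012)&(np.hypot(P[...,0]-.56,P[...,1]+.013)<0.06)
    q=P[m]; r=cv2.minAreaRect((q[:,:2]*1000).astype('float32')); print(c,len(q),r,q[:,2].mean(),np.median(q,0))
    # steel rim heights
    m=(abs(P[...,2]-0.087)<0.006)&(np.hypot(P[...,0]-.666,P[...,1]-.012)<0.14)
    q=P[m]; print(len(q),cv2.minAreaRect((q[:,:2]*1000).astype('float32')))
    for n in('short_foot','corner_plate','basket_floor'): print(n,[np.round(r['point'],3) for r in manip.place_of(c,n)[:1]])
go(409,-49,70,103.3)
E
```

```text
scene 231 ((562.6888427734375, -15.005725860595703), (53.565025329589844, 51.01991271972656), 14.742447853088379) 0.08919394990648785 [ 0.5638664  -0.01696869  0.0893076 ]
757 ((648.63818359375, 9.638946533203125), (195.45188903808594, 193.83111572265625), 61.0083122253418)
short_foot [array([ 0.56 , -0.016,  0.02 ])]
corner_plate [array([ 0.56 , -0.016,  0.093])]
basket_floor [array([0.664, 0.015, 0.045])]
side 228 ((558.0760498046875, -17.824737548828125), (51.35969543457031, 49.9634895324707), 16.48785400390625) 0.08834773160198738 [ 0.55454366 -0.0204102   0.08847596]
636 ((643.7813110351562, 8.51220703125), (192.13192749023438, 193.49441528320312), 61.782806396484375)
short_foot [array([ 0.559, -0.01 ,  0.025])]
corner_plate [array([ 0.562, -0.011,  0.091])]
basket_floor [array([0.666, 0.014, 0.049])]
shift [-0.3446, -0.6619, -0.1728] turn [0.004, 0.006, -1.577] clock 4.0
```

>>> {"method": "carry_out", "body": {
  "delta_pos": [
    [0, 0, -0.1],
    [0, 0, -0.17],
    [-0.344, -0.676, -0.173],
    [-0.344, -0.676, -0.173],
    [-0.344, -0.676, -0.173],
    [-0.344, -0.676, -0.173],
    [-0.344, -0.676, -0.173],
    [-0.344, -0.676, -0.173],
    [-0.344, -0.676, -0.173],
    [-0.344, -0.676, -0.173],
    [-0.344, -0.676, -0.173],
    [-0.344, -0.676, -0.173]
  ],
  "turn": [
    [0, 0, 0],
    [0, 0, 0],
    [0, 0, -1],
    [0, 0, -1],
    [0, 0, -1],
    [0, 0, -1],
    [0, 0, -1],
    [0, 0, -1],
    [0, 0, -1],
    [0, 0, -1],
    [0, 0, -1],
    [0, 0, -1]
  ],
  "claw": [0.3, 0.3, 0.3, 0.3, 0.3, 0.3, 0.3, 0.3, 0.3, 0.3, 0.3, 0.3],
  "force": 50
}}

```text
clock: 5.2
position: [0.4048, -0.0532, 0.0692]
ee_rot: [0.0, 0.035, 0.999, 0.0]
contact_force: [0.6, -0.2, -0.8]
width: 0.0382
gripper_force: 50.8
```

```bash
python3 -c "
from h import *
go(410.4,-55.1,50,105.2)"
```

```text
shift [-0.0143, -0.0038, 0.0479] turn [0.001, 0.001, -0.639] clock 5.2
```

>>> {"method": "carry_out", "body": {
  "delta_pos": [
    [-0.0143, -0.0038, 0.048],
    [-0.0143, -0.0038, 0.048],
    [-0.0143, -0.0038, 0.048],
    [-0.0143, -0.0038, 0.048],
    [-0.0143, -0.0038, 0.048]
  ],
  "turn": [
    [0, 0, -0.639],
    [0, 0, -0.639],
    [0, 0, -0.639],
    [0, 0, -0.639],
    [0, 0, -0.639]
  ],
  "claw": [0.3, 0.3, 0.3, 0.3, 0.3]
}}

```text
clock: 5.7
position: [0.4105, -0.0549, 0.0498]
ee_rot: [0.0, -0.133, 0.991, 0.0]
contact_force: [0.1, 0.2, -0.8]
width: 0.0382
gripper_force: 50.8
```

```bash
python3 - <<'E'
from h import *
s=manip.get_state();print(s['position'],s['ee_rot'])
for c in('wrist','side','scene'):
    d=look(c,c+'2.png');print(c,shim(d,'green',0.02,0.1))
    for n in('short_foot','corner_plate'): print(n,[(np.round(r['point'],3),round(r['score'],2)) for r in manip.place_of(c,n)[:1]])
E
```

```text
[ 0.41050797 -0.05492769  0.04976294] [ 8.95782768e-05 -1.32560462e-01  9.91174914e-01  8.13389067e-05]
wrist (array([425.8, -51.4]), array([66.6, 40.4]), 15.4, np.float64(57.8), 8181)
short_foot []
corner_plate []
side (array([406.8, -48.9]), array([61.8, 33.1]), 53.8, np.float64(57.8), 156)
short_foot [(array([ 0.56 , -0.014,  0.022]), 0.8)]
corner_plate [(array([ 0.56 , -0.009,  0.091]), 0.57)]
scene (array([471.7, -40.3]), array([153.3,  43.7]), 12.7, np.float64(58.5), 375)
short_foot [(array([ 0.558, -0.015,  0.023]), 0.69)]
corner_plate [(array([ 0.562, -0.016,  0.093]), 0.96)]
```

View pics/wrist2.png

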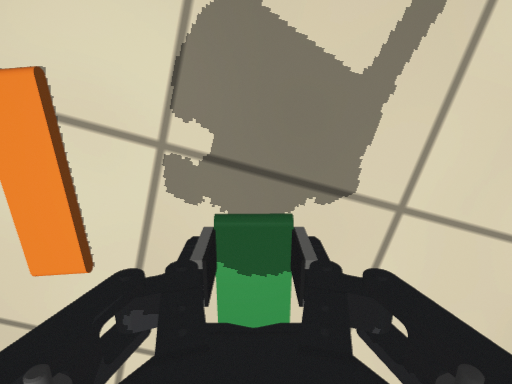

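View pics/side2.png

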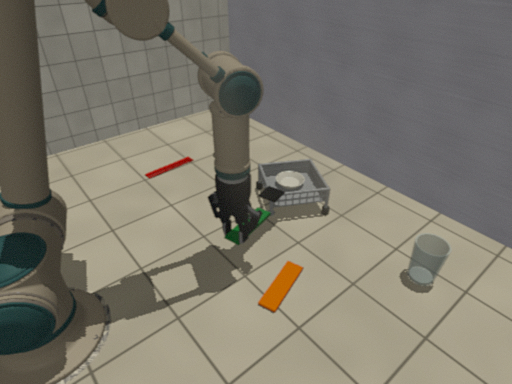

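Side view: green held level at px (248,224), pointing at the black plate (271,193). The wrist view shows it square between the pads. Now lower and slide it in.

>>> {"method": "carry_out", "body": {
  "delta_pos": [
    [0, 0, 0.06],
    [0, 0, 0.116],
    [0, 0, 0.116],
    [-0.03, 0, 0.116],
    [-0.06, 0, 0.116],
    [-0.09, 0, 0.116],
    [-0.12, 0, 0.116],
    [-0.15, 0, 0.116],
    [-0.175, 0, 0.116],
    [-0.175, 0, 0.116],
    [-0.175, 0, 0.116]
  ],
  "turn": [
    [0, 0, 0],
    [0, 0, 0],
    [0, 0, 0],
    [0, 0, 0],
    [0, 0, 0],
    [0, 0, 0],
    [0, 0, 0],
    [0, 0, 0],
    [0, 0, 0],
    [0, 0, 0],
    [0, 0, 0]
  ],
  "claw": [0.3, 0.3, 0.3, 0.3, 0.3, 0.3, 0.3, 0.3, 0.3, 0.3, 0.3]
}}

```text
clock: 7.25
position: [0.4776, -0.0374, 0.0031]
ee_rot: [-0.001, -0.132, 0.991, 0.0]
contact_force: [-0.8, 0.7, -0.7]
width: 0.0384
gripper_force: 54.6
```

```bash
python3 - <<'E'
from h import *
for c in('wrist','side','scene'):
    d=look(c,c+'3.png');print(c,shim(d,'green',0.003,0.1))
    for n in('short_foot','green_shim'): print(n,[(np.round(r['point'],3),round(r['score'],2)) for r in manip.place_of(c,n)[:1]])
d=cv2.imread('pics/side3.png')[120:300,170:400];cv2.imwrite('pics/side3c.png',cv2.resize(d,None,fx=3,fy=3))
E
```

```text
wrist (array([492.2, -33.8]), array([64.5, 40.3]), 16.0, np.float64(12.7), 8114)
short_foot []
green_shim [(array([ 0.534, -0.026,  0.002]), 0.59)]
side (array([474.2, -30.7]), array([58.6, 34.3]), 52.8, np.float64(12.5), 139)
short_foot [(array([ 0.558, -0.011,  0.024]), 0.74)]
green_shim [(array([ 0.531, -0.027,  0.006]), 0.62)]
scene (array([521.2, -32.1]), array([113.5,  40.1]), 4.0, np.float64(14.2), 227)
short_foot [(array([ 0.559, -0.015,  0.024]), 0.94)]
green_shim [(array([ 0.528, -0.023,  0.   ]), 0.73)]
```

View pics/side3c.png

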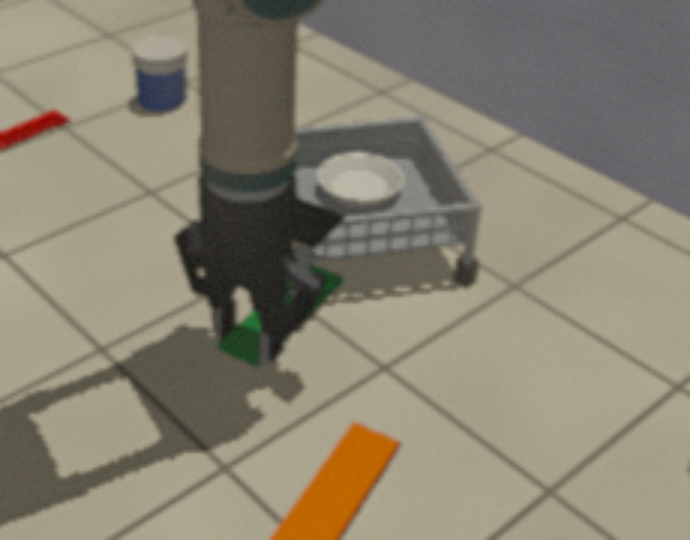

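Green is under the corner (crop px 330,280), with no contact force. Release and rise.

>>> {"method": "carry_out", "body": {
  "delta_pos": [
    [0, 0, 0.003],
    [0, 0, 0.003],
    [0, 0, 0.003],
    [0, 0, 0.003],
    [0, 0, 0.003],
    [0, 0, -0.06],
    [0.05, 0, -0.16],
    [0.1, 0, -0.26],
    [0.1, 0, -0.3],
    [0.1, 0, -0.3]
  ],
  "turn": [
    [0, 0, 0],
    [0, 0, 0],
    [0, 0, 0],
    [0, 0, 0],
    [0, 0, 0],
    [0, 0, 0],
    [0, 0, 0],
    [0, 0, 0],
    [0, 0, 0],
    [0, 0, 0]
  ],
  "claw": [0.3, -0.5, -0.5, -0.5, -0.5, -0.5, -0.5, -0.5, -0.5, -0.5]
}}

```text
clock: 8.7
position: [0.441, -0.0486, 0.1259]
ee_rot: [0.003, -0.132, 0.991, -0.001]
contact_force: [0.4, -0.7, -1.1]
width: 0.064
gripper_force: 0.0
```

```bash
python3 - <<'E'
from h import *
for c in('wrist','side','scene'):
    d=look(c,c+'4.png');print(c,shim(d,'green',0.003,0.1),shim(d,'orange'))
# orange centre (428,-201) angle 19.5, grip at -55
a=np.radians(19.5);go(428-55*np.cos(a),-201-55*np.sin(a),150,109.5)
E
```

```text
wrist (array([528.1, -24.1]), array([138.2,  39.8]), 15.4, np.float64(9.6), 4231) (array([ 427. , -200.5]), array([139.2,  41.6]), 19.4, np.float64(9.8), 7455)
side (array([526.9, -26.5]), array([139.2,  41.1]), 15.6, np.float64(9.4), 485) (array([ 424.1, -202.9]), array([137.6,  41. ]), 19.4, np.float64(9.9), 951)
scene (array([520.8, -30.7]), array([112.7,  39.8]), 11.5, np.float64(10.9), 256) (array([ 430.4, -200. ]), array([139.8,  41.4]), 19.3, np.float64(10.6), 438)
shift [0.2636, -0.3728, -0.0691] turn [0.002, -0.002, -0.144] clock 8.85
```

>>> {"method": "carry_out", "body": {
  "delta_pos": [
    [0.266, -0.373, -0.069],
    [0.266, -0.373, -0.069],
    [0.266, -0.373, -0.069],
    [0.266, -0.373, -0.069],
    [0.266, -0.373, -0.069],
    [0.266, -0.373, -0.069],
    [0.266, -0.373, -0.069],
    [0.266, -0.373, -0.069]
  ],
  "turn": [
    [0, 0, -0.141],
    [0, 0, -0.141],
    [0, 0, -0.141],
    [0, 0, -0.141],
    [0, 0, -0.141],
    [0, 0, -0.141],
    [0, 0, -0.141],
    [0, 0, -0.141]
  ],
  "claw": [-1, -1, -1, -1, -1, -1, -1, -1]
}}

```text
clock: 9.65
position: [0.3756, -0.2185, 0.15]
ee_rot: [-0.001, -0.169, 0.986, 0.001]
contact_force: [-0.0, 0.6, -0.4]
width: 0.0853
gripper_force: 0.0
```

```bash
python3 - <<'E'
from h import *
d=look('wrist');print(shim(d,'orange'))
go(375,-219,0,109.4)
E
```

```text
(array([ 426. , -200.9]), array([138.5,  40. ]), 19.4, np.float64(9.6), 4571)
shift [0.002, -0.0008, 0.3757] turn [0.003, -0.001, 0.004] clock 9.7
```

>>> {"method": "carry_out", "body": {
  "delta_pos": [
    [0.002, 0, 0.12],
    [0.002, 0, 0.24],
    [0.002, 0, 0.33],
    [0.002, 0, 0.366],
    [0.002, 0, 0.366],
    [0.002, 0, 0.366],
    [0.002, 0, 0.366],
    [0.002, 0, 0.366],
    [0.002, 0, 0.366],
    [0.002, 0, 0.366],
    [0.002, 0, 0.366],
    [0.002, 0, 0.366]
  ],
  "turn": [
    [0, 0, 0],
    [0, 0, 0],
    [0, 0, 0],
    [0, 0, 0],
    [0, 0, 0],
    [0, 0, 0],
    [0, 0, 0],
    [0, 0, 0],
    [0, 0, 0],
    [0, 0, 0],
    [0, 0, 0],
    [0, 0, 0]
  ],
  "claw": [-1, -1, -1, -1, -1, 0.3, 0.3, 0.3, 0.3, 0.3, 0.3, 0.3],
  "force": 50
}}

```text
clock: 10.9
position: [0.3758, -0.2207, 0.0061]
ee_rot: [0.001, -0.169, 0.986, -0.001]
contact_force: [0.3, 1.3, 7.8]
width: 0.0377
gripper_force: 49.1
```

```bash
python3 - <<'E'
from h import *
print(manip.get_state()['position'])
go(410.4,-54.5,60,105.4)
E
```

```text
[ 0.37578193 -0.22067322  0.00605125]
shift [-0.2199, 0.3628, -0.1353] turn [-0.004, 0.004, 0.133] clock 10.9
```

>>> {"method": "carry_out", "body": {
  "delta_pos": [
    [0, 0, -0.1],
    [0, 0, -0.136],
    [-0.22, 0.36, -0.136],
    [-0.22, 0.36, -0.136],
    [-0.22, 0.36, -0.136],
    [-0.22, 0.36, -0.136],
    [-0.22, 0.36, -0.136],
    [-0.22, 0.36, -0.136],
    [-0.22, 0.36, -0.136],
    [-0.22, 0.36, -0.136]
  ],
  "turn": [
    [0, 0, 0],
    [0, 0, 0],
    [0, 0, 0.133],
    [0, 0, 0.133],
    [0, 0, 0.133],
    [0, 0, 0.133],
    [0, 0, 0.133],
    [0, 0, 0.133],
    [0, 0, 0.133],
    [0, 0, 0.133]
  ],
  "claw": [0.3, 0.3, 0.3, 0.3, 0.3, 0.3, 0.3, 0.3, 0.3, 0.3]
}}

```text
clock: 11.9
position: [0.4101, -0.0562, 0.059]
ee_rot: [0.0, -0.133, 0.991, -0.0]
contact_force: [-0.1, -0.8, -0.8]
width: 0.0374
gripper_force: 50.2
```

```bash
python3 - <<'E'
from h import *
s=manip.get_state();print(s['position'],s['ee_rot'])
for c in('wrist','scene','side'):
    d=look(c,c+'5.png');print(c,shim(d,'orange',0.02,0.1))
    P=cloud(d);h=cv2.cvtColor(d['image'],cv2.COLOR_RGB2HSV)
    m=(cv2.inRange(h,(5,120,60),(22,255,255))>0)&(P[...,2]>0.03)&(P[...,2]<.1)
    q=P[m]; f=np.array([np.cos(.265),np.sin(.265)]); u=(q[:,:2]-s['position'][:2])@f
    for a in range(-20,130,15):
        k=(u>a/1000)&(u<a/1000+.015)
        if k.sum()>5: print(a,k.sum(),round(np.percentile(q[k,2],60)*1000,1),end=' | ')
    print()
go(410.4,-54.5,17,105.4)
E
```

```text
[ 0.4101167  -0.05624384  0.05900698] [ 1.33979520e-04 -1.33169940e-01  9.91093198e-01 -1.47457337e-04]
wrist (array([428.9, -51.2]), array([69.4, 40. ]), 16.9, np.float64(62.2), 7737)
-20 1569 61.8 | -5 1819 62.1 | 10 1731 61.9 | 25 1628 61.7 | 40 1130 61.5 | 
scene (array([483. , -37.3]), array([130.8,  45.4]), 12.7, np.float64(62.7), 333)
-20 8 61.9 | -5 34 61.5 | 10 52 62.0 | 25 55 61.5 | 40 53 61.9 | 55 53 61.8 | 70 54 61.6 | 85 58 60.9 | 100 52 61.1 | 115 13 59.5 | 
side (array([406.4, -48.6]), array([58.3, 32.1]), 56.1, np.float64(62.0), 147)
-20 77 61.1 | -5 55 61.9 | 10 30 61.3 | 25 16 60.0 | 40 12 58.5 | 55 15 59.4 | 70 16 60.0 | 85 29 59.9 | 100 36 60.2 | 115 18 60.2 | 
shift [-0.0019, 0.0031, 0.1046] turn [0.0, -0.0, -0.003] clock 12.05
```

>>> {"method": "carry_out", "body": {
  "delta_pos": [
    [0, 0, 0.06],
    [0, 0, 0.103],
    [0, 0, 0.103],
    [-0.02, 0, 0.103],
    [-0.04, 0, 0.103],
    [-0.055, 0, 0.103],
    [-0.07, 0, 0.103],
    [-0.08, 0, 0.103],
    [-0.09, 0, 0.103],
    [-0.1, 0, 0.103]
  ],
  "turn": [
    [0, 0, 0],
    [0, 0, 0],
    [0, 0, 0],
    [0, 0, 0],
    [0, 0, 0],
    [0, 0, 0],
    [0, 0, 0],
    [0, 0, 0],
    [0, 0, 0],
    [0, 0, 0]
  ],
  "claw": [0.3, 0.3, 0.3, 0.3, 0.3, 0.3, 0.3, 0.3, 0.3, 0.3]
}}

```text
clock: 13.05
position: [0.4489, -0.0443, 0.0177]
ee_rot: [-0.0, -0.134, 0.991, 0.0]
contact_force: [0.6, -0.3, -1.3]
width: 0.0372
gripper_force: 50.2
```

```bash
python3 - <<'E'
from h import *
s=manip.get_state();print(s['position'],s['contact_force'])
d=look('scene','scene6.png');print(shim(d,'orange'),shim(d,'green',0.003,.02))
d=look('side','side6.png');print(shim(d,'orange'),shim(d,'green',0.003,.02))
d=cv2.imread('pics/side6.png')[120:300,170:400];cv2.imwrite('pics/side6c.png',cv2.resize(d,None,fx=3,fy=3,interpolation=cv2.INTER_CUBIC))
E
```

```text
[ 0.44887755 -0.04430986  0.01773308] [ 0.63722169 -0.30854732 -1.25410587]
(array([492. , -33.7]), array([69.5, 40.1]), 12.1, np.float64(21.9), 171) (array([526.7, -44.3]), array([107. ,   4.4]), 15.3, np.float64(9.9), 38)
(array([460.3, -42.8]), array([53.6, 38.4]), 17.8, np.float64(20.9), 132) (array([535.3, -42.9]), array([134.6,  28.3]), 28.0, np.float64(9.0), 78)
```

View pics/side6c.png

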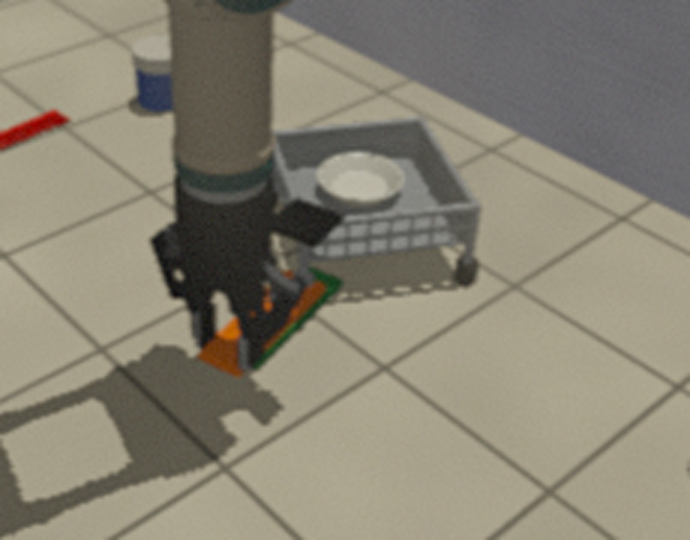

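Orange sits on green and its nose is already past the foot (crop px 325,280), with no resistance. Continue 30 mm, lower slightly, release and rise.

>>> {"method": "carry_out", "body": {
  "delta_pos": [
    [-0.02, 0, 0],
    [-0.04, 0, 0],
    [-0.06, 0, 0],
    [-0.075, 0, 0],
    [-0.075, 0, 0],
    [-0.075, 0, 0.0015],
    [-0.075, 0, 0.0015]
  ],
  "turn": [
    [0, 0, 0],
    [0, 0, 0],
    [0, 0, 0],
    [0, 0, 0],
    [0, 0, 0],
    [0, 0, 0],
    [0, 0, 0]
  ],
  "claw": [0.3, 0.3, 0.3, 0.3, 0.3, 0.3, 0.3]
}}

```text
clock: 13.85
position: [0.4771, -0.0364, 0.0169]
ee_rot: [-0.0, -0.134, 0.991, 0.0]
contact_force: [0.0, -0.1, -0.1]
width: 0.0375
gripper_force: 50.3
```

>>> {"method": "carry_out", "body": {
  "delta_pos": [
    [0, 0, 0],
    [0, 0, 0],
    [0, 0, 0],
    [0, 0, 0],
    [0, 0, -0.06],
    [0.05, 0, -0.16],
    [0.1, 0, -0.26],
    [0.1, 0, -0.3],
    [0.1, 0, -0.3]
  ],
  "turn": [
    [0, 0, 0],
    [0, 0, 0],
    [0, 0, 0],
    [0, 0, 0],
    [0, 0, 0],
    [0, 0, 0],
    [0, 0, 0],
    [0, 0, 0],
    [0, 0, 0]
  ],
  "claw": [-0.5, -0.5, -0.5, -0.5, -0.5, -0.5, -0.5, -0.5, -0.5]
}}

```text
clock: 14.75
position: [0.4406, -0.0477, 0.1397]
ee_rot: [0.003, -0.134, 0.991, -0.001]
contact_force: [1.2, -1.1, -0.4]
width: 0.0641
gripper_force: 0.0
```

```bash
python3 - <<'E'
from h import *
for c in('wrist','side'):
    d=look(c,c+'7.png');print(c,shim(d,'green',0.003,0.1),shim(d,'orange'))
d=cv2.imread('pics/side7.png')[120:300,170:400];cv2.imwrite('pics/side7c.png',cv2.resize(d,None,fx=3,fy=3,interpolation=cv2.INTER_CUBIC))
go(560,-14.5,150,105.2)
E
```

```text
wrist (array([463.1, -42.3]), array([39. ,  3.9]), -72.5, np.float64(8.6), 162) (array([525.5, -22.7]), array([130.8,  39.3]), 16.5, np.float64(19.6), 3965)
side (array([525.7, -44.4]), array([137.2,  36. ]), 0.3, np.float64(8.1), 73) (array([526.7, -23.5]), array([137.2,  41.1]), 16.0, np.float64(19.3), 480)
shift [-0.3134, -0.0018, -0.0327] turn [-0.0, 0.001, 0.007] clock 14.85
```

View pics/side7c.png

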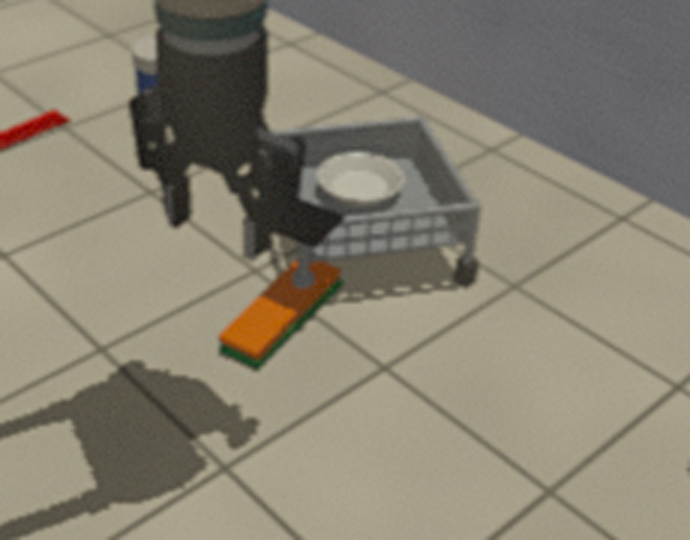

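The crop shows the steel foot at (303,275) standing on the neatly stacked shims. Now shut the fingers and go above the plate.

>>> {"method": "carry_out", "body": {
  "delta_pos": [
    [0, 0, -0.033],
    [-0.1, -0.002, -0.033],
    [-0.2, -0.002, -0.033],
    [-0.313, -0.002, -0.033],
    [-0.313, -0.002, -0.033],
    [-0.313, -0.002, -0.033],
    [-0.313, -0.002, -0.033],
    [-0.313, -0.002, -0.033]
  ],
  "turn": [
    [0, 0, 0],
    [0, 0, 0],
    [0, 0, 0],
    [0, 0, 0],
    [0, 0, 0],
    [0, 0, 0],
    [0, 0, 0],
    [0, 0, 0]
  ],
  "claw": [1, 1, 1, 1, 1, 1, 1, 1],
  "force": 20
}}

```text
clock: 15.65
position: [0.5584, -0.0147, 0.1496]
ee_rot: [-0.001, -0.134, 0.991, 0.0]
contact_force: [0.6, -0.9, 0.1]
width: -0.0
gripper_force: 0.0
```

>>> {"method": "carry_out", "body": {
  "delta_pos": [
    [0, 0, 0.06],
    [0, 0, 0.12],
    [0, 0, 0.14],
    [0, 0, 0.15],
    [0, 0, 0.155],
    [0, 0, 0.157],
    [0, 0, 0.157],
    [0, 0, 0.157]
  ],
  "turn": [
    [0, 0, 0],
    [0, 0, 0],
    [0, 0, 0],
    [0, 0, 0],
    [0, 0, 0],
    [0, 0, 0],
    [0, 0, 0],
    [0, 0, 0]
  ],
  "claw": [1, 1, 1, 1, 1, 1, 1, 1]
}}

```text
clock: 16.45
position: [0.5589, -0.0149, 0.0891]
ee_rot: [-0.001, -0.134, 0.991, -0.0]
contact_force: [-4.7, -0.4, 6.5]
width: -0.0001
gripper_force: 2.9
```

>>> {"method": "carry_out", "body": {
  "delta_pos": [
    [0, 0, 0.004],
    [0, 0, 0.006],
    [0, 0, 0.006],
    [0, 0, 0.006],
    [0, 0, 0.006],
    [0, 0, 0.006],
    [0, 0, 0.006]
  ],
  "turn": [
    [0, 0, 0],
    [0, 0, 0],
    [0, 0, 0],
    [0, 0, 0],
    [0, 0, 0],
    [0, 0, 0],
    [0, 0, 0]
  ],
  "claw": [1, 1, 1, 1, 1, 1, 1]
}}

```text
clock: 17.15
position: [0.5588, -0.0149, 0.0881]
ee_rot: [-0.0, -0.134, 0.991, -0.0]
contact_force: [-6.8, -1.3, 13.5]
width: 0.0
gripper_force: 6.8
```

>>> {"method": "carry_out", "body": {
  "delta_pos": [
    [0, 0, -0.02],
    [0, 0, -0.1],
    [0, 0, -0.2],
    [0, 0, -0.3],
    [0.3, 0, -0.3],
    [0.3, 0, -0.3],
    [0.3, 0, -0.3],
    [0.3, 0, -0.3],
    [0.3, 0, -0.3],
    [0.3, 0, -0.3]
  ],
  "turn": [
    [0, 0, 0],
    [0, 0, 0],
    [0, 0, 0],
    [0, 0, 0],
    [0, 0, 0],
    [0, 0, 0],
    [0, 0, 0],
    [0, 0, 0],
    [0, 0, 0],
    [0, 0, 0]
  ],
  "claw": [1, 1, 1, 1, 1, 1, 1, 1, 1, 1]
}}

```text
clock: 18.15
position: [0.4461, -0.0466, 0.2058]
ee_rot: [0.001, -0.134, 0.991, -0.0]
contact_force: [0.0, -0.6, -0.1]
width: -0.0001
gripper_force: 0.0
```

```bash
python3 - <<'E'
from h import *
for c in('scene','side'):
    d=look(c,c+'8.png');print(c,shim(d,'orange'))
    for q in ('short_foot','corner_plate','tumbler','pill_box','comb','saucer'):
        print(q,[np.round(r['point'],3).tolist() for r in manip.place_of(c,q)[:1]])
d=cv2.imread('pics/side8.png')[100:300,130:456];cv2.imwrite('pics/side8c.png',cv2.resize(d,None,fx=2.4,fy=2.4,interpolation=cv2.INTER_CUBIC))
E
```

```text
scene (array([496.6, -31.8]), array([60. , 41.3]), 17.8, np.float64(20.8), 153)
short_foot [[0.559, -0.017, 0.021]]
corner_plate [[0.562, -0.017, 0.091]]
tumbler [[0.688, -0.384, 0.002]]
pill_box [[0.676, 0.371, 0.0]]
comb [[0.48, 0.399, -0.0]]
saucer [[0.675, 0.038, 0.044]]
side (array([527. , -23.2]), array([139.1,  42.8]), 16.2, np.float64(19.3), 477)
short_foot [[0.559, -0.014, 0.024]]
corner_plate [[0.56, -0.013, 0.093]]
tumbler [[0.69, -0.381, 0.003]]
pill_box [[0.678, 0.368, 0.002]]
comb [[0.482, 0.402, 0.004]]
saucer [[0.675, 0.035, 0.045]]
```

View pics/side8c.png

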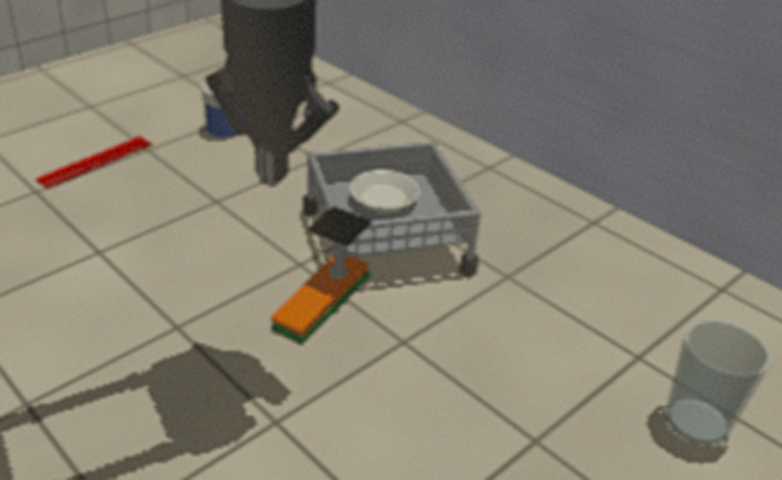

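The plate took 13.5 N and moved only about 1 to 2 mm. The stack is unchanged under the foot (crop px 340,268), the arm is clear, and the bystanders haven't moved.

```bash
python3 -c "
from rig import manip
print(manip.sign_off())"
```

```text
the job is handed in; nothing more can be done
None
```

Both shims are stacked flat under the short foot, the corner plate held firm when pressed with about 13 N, nothing else was moved, and the job is handed in; the sign-off gave no pass or fail result.

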